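# Put the spare gas cups away in the dust-flap box

## Robot

A 6-joint arm with a two-finger parallel gripper is mounted at the origin on a cart in front of the work surface, level with it; the furniture and walls round the work are solid. World frame = base frame: x ahead of the robot, y to its left, z up, the work surface at z = 0. Lengths are in mm, angles in rad, forces in N, time in s.
With the tool pointing down it reaches from about 275 to 750 mm from the base axis. Payload 10.2 kg.
Tool frame: the origin (TCP) lies on the centre line of the jaws, within the pads' length; the fingertips stand 25 mm ahead of it and the grasp point (between the pads) lies 6 mm ahead of it; z points along the fingers, y is the direction in which the jaws open and shut (so a half turn about z gives the same grasp; the last joint's range is limited). The gripper opens to 85 mm and grips with 20 to 120 N. Pads are 22 mm wide; open, the fingers measure 114 mm over their backs; the gripper's body (76 mm by 85 mm) begins 54 mm behind the grasp point. The pads swing forward as they close: fully open they stand 13 mm farther back than shut.
Start: joints at [1.033, 0.313, 1.498, -0, 1.331, -0.223], TCP at [162.567, 499.203, 256.294] pointing down, gripper open.
Joint ranges: [-2.94, 2.94], [-0.97, 2.17], [0.19, 2.56], [-1.23, 4.37], [0.02, 3.11], [-2.88, 2.88]. Speed limits (rad/s): [2.39, 2.39, 3.01, 3.14, 3.14, 3.14].

## Interface

Orientations are given as a unit quaternion [w, x, y, z].
In Python, from rig import readout, grab_frame, camera_params, order, find_in, trace gives the robot as it stands. The module is installed in compiled form; this text tells all that it offers.
- The arm moves only by the tool apply_moves, never from a script. Its argument "commands" is a list that holds one entry, the list of rows, each a list of 4 numbers: the shift along the tool's x, y, z in mm, then the turn about the tool's z in degrees. In form: [[[dx, dy, dz, twist], ...]]. A call has 1 to 8 rows; each row is the pose to reach, as a shift and turn from the pose commanded when the call began, along the tool's axes at that moment; what a row does not reach only later rows make up. A row lasts 1/10 s, in which the tool goes at most 50 mm and 8.59 degrees, less where a joint would pass 70% of its speed; a pose out of reach is approached as far as the arm can. A call with a gripper value outside its range is refused whole. "hand" is the gripper's target within -1 to 1 (shut at 1, half-way at 0, fully open at -1), set as the call begins (left out, the last holds). The fingers move at their own pace and stop on an object; "squeeze" is the grip in N (left out, the last holds). Time passes only in rows, so rows that repeat a pose let the fingers close. It gives the time, the measured TCP pose, the force and the opening at its end, in the units of the state.
- readout.get_obs(): the state, without advancing time (a new reading comes with each control period).
- grab_frame(name): name is "scene" or "side" or "wrist"; returns the picture (480x640x3 uint8, blue, green, red); there is no depth.
- camera_params(name): a dict with "K" (3x3 intrinsics, pixels), "origin" and "orientation" of the camera in the world. Camera axes: x right, y up, looking along -z (the intrinsics and any distortion apply to the point x, -y, -z); pixel columns grow to the right and rows downward; lengths in mm; the calibration is good to about 2 mm. A picture is of the moment at which its call begins: read the wrist's pose just before it. camera_params takes no time and is no camera call; for the wrist camera it gives the pose at the moment of the call.
- order.hand_in(): hands the job in, once; it reports no verdict.
Trained networks look in the newest picture that a camera, given by its name, has taken for a name from the list of things; names that differ only in an ending like _2 or _b are one class to them, and where a whole thing is asked for, a point or a joint stands for the part that bears it (a point fixed in the world has none). Each returns a list of dicts, best first, with "conf" (0 to 1); they miss things now and then, are a little off and sometimes report something else, mostly with a low value. They report only what shows in the picture. A call takes as long as a camera call.
- find_in(camera, target): "uv" ([column, row] in pixels, amid what is visible of it).
- trace(camera, target): "mask" (480x640 bool, what is visible of it) and "uv" ([column, row] in pixels, amid what is visible of it).
The state is a dict: "t": time; "joint_positions": joint angles; "qd": joint speeds; "effort": joint torques, N m; "ee_pos": TCP position; "eef_rot": TCP orientation; "contact_force": force on the tool from outside, world axes, zero at the start; "wrist_torque": the same for the moment, N m; "finger_gap": finger opening in mm.
Only numpy, scipy, OpenCV 4.12 (cv2) and the standard library are available. Lean on these libraries where they do the work, as an engineer would, in place of code of your own. Each camera call takes 0.05 s, during which the arm holds its last target.

## Task

Put the widest and the narrowest of the three loose ceramic gas cups away in the steel cup box: the wide cup into the one empty pocket of the wide row, the narrow cup into the one empty pocket of the narrow row, each upright with its narrow end down and dropped to the bottom so that its flaps close over it. The flaps hide which pockets are taken, so feel through them gently, cup in hand, and never press hard on the box: the cups in it are brittle. Leave the middle-sized cup standing where it is; it goes on the torch next.

Things in the scene. Friction and masses are not known exactly. Their poses are not given: they have to be found in the camera images.
- cup_box: Grey steel box, aluminium top, fixed to the table: 94 mm along its x, 168 mm along y (212 mm with the 4 mm foot flange), a wire bail 10 mm out of each end. Origin: centre of its underside, on the table; top face 72 mm above; x points roughly away from the robot. Two rows of four square pockets along y, one empty pocket in each row (drawn anew each time), the others holding one loose cup each.
- wide_row (a point): Centre of the wide row, on the top face (cup_box x = -20 mm); axes as cup_box. Pocket centres at y = -57, -19, +19, +57 mm, openings 29 x 29 mm, for wide cups. A cup lowered into a taken pocket stops hard on the stored cup with its foot 19 mm below the top face; in the empty one it meets no stop down to the rubber-padded floor, 64 mm below the top face. A stop above 10 mm is the rim of the opening.
- narrow_row (a point): Centre of the narrow row, on the top face (cup_box x = +24 mm); axes as cup_box. Pocket centres at y = -57, -19, +19, +57 mm, openings 21 x 21 mm, for narrow cups. A cup lowered into a taken pocket stops hard on the stored cup with its foot 15 mm below the top face; in the empty one it meets no stop down to the rubber-padded floor, 55 mm below the top face.
- flaps (a point): Centre of the top face. Every pocket, taken or empty, is closed flush by two thin steel leaves hinged at the -x and +x edges of its opening. They swing down at a touch (about 0.1 N), hang clear of the cup, and spring shut when nothing lies between them. A cup let go with its lower half in the empty pocket falls the rest of the way by itself and the leaves close above it.
- wide_cup: The widest loose cup: plain ceramic, tapered, 23 mm across its upper part, 45 mm tall, about 25 g, standing on its narrow end on the table. Origin at the centre of its foot, z up. For gripping and contact it is a plain upright cylinder 23 mm across; held by its top third, its lower two thirds can enter a pocket.
- narrow_cup: The narrowest loose cup: as the wide one, but 15 mm across and 40 mm tall, about 20 g. Origin at the centre of its foot, z up. For gripping and contact a plain upright cylinder 15 mm across.
- middle_cup: The middle-sized loose cup, to be left standing: 19 mm across, 42 mm tall. Origin at the centre of its foot, z up. The three cups stand in a rough row along y, 60 mm or more apart, in any order.

How it is judged:
By the outcome, as a careful person would: the job done as asked, in the order asked, and still so for the second after the job is handed in, with the robot touching nothing.
It also fails if it takes over 67 s, if anything falls off the work surface, if the arm or the gripper's body presses on something with over 40 N, if the wrist force passes 120 N, or if a joint passes its speed limit or range.

## Working session

There is one attempt and no reset: what is moved stays moved. The work goes in short steps, Python scripts to look and compute and a tool call to move; the robot and the scene stay as the last step left them, time stands still between calls to the robot, and variables do not carry over. Pictures are saved under pics/ and viewed, and the job is handed in when it is done.

Besides the shell and the picture viewer there is one more tool, called after "Emit:" by a JSON object that holds its "fn" and its "kwargs". apply_moves: Moves the arm, as the interface text tells. Its arguments: {"type":"object","properties":{"commands":{"type":"array","items":{"type":"array","items":{"type":"array","items":{"type":"number"}}}},"hand":{"type":"number"},"squeeze":{"type":"number"}},"required":["commands"]}

```bash
mkdir -p pics
cat > h.py <<'E'
import numpy as np, cv2
from rig import readout, grab_frame, camera_params, order, find_in, trace
from scipy.spatial.transform import Rotation as R
def rot(q): return R.from_quat([q[1],q[2],q[3],q[0]]).as_matrix()
def ray(p,uv):
    K=np.array(p["K"]); o=np.array(p["origin"],float)
    d=np.linalg.inv(K)@np.array([uv[0],uv[1],1.0]); d=np.array([d[0],-d[1],-d[2]])
    q=p["orientation"]; M=rot(q) if np.size(q)==4 else np.array(q)
    return o,M@d
def atz(p,uv,z):
    o,d=ray(p,uv); return o+d*(z-o[2])/d[2]
def proj(p,P):
    K=np.array(p["K"]);o=np.array(p["origin"],float);q=p["orientation"];M=rot(q) if np.size(q)==4 else np.array(q)
    c=M.T@(np.array(P,float)-o); c=np.array([c[0],-c[1],-c[2]]); u=K@c; return u[:2]/u[2]
E
python3 - <<'E'
from h import *
o=readout.get_obs(); print(o)
for n in ["scene","side","wrist"]:
    p=camera_params(n); print(n,p)
    im=grab_frame(n); cv2.imwrite(f"pics/{n}0.png",im)
    for t in ["cup_box","wide_cup","narrow_cup","middle_cup"]:
        print(t,[(np.round(r["uv"],1).tolist(),round(r["conf"],2)) for r in find_in(n,t)][:4])
print(readout.get_obs()["t"])
E
```

```text
{'t': 0.0, 'joint_positions': array([ 1.03259033e+00,  3.13440357e-01,  1.49844354e+00, -1.09792481e-06,
        1.33100039e+00, -2.23409127e-01]), 'qd': array([ 1.06369945e-03, -2.48657458e-03,  3.04339058e-04, -8.13782612e-05,
       -2.75312726e-04,  3.13772405e-05]), 'effort': array([-5.67791813e-04, -4.12270260e+01, -2.59735465e+01, -2.66902116e-04,
        4.31520893e-03,  2.01045862e-05]), 'ee_pos': array([162.44857583, 498.99472834, 255.73755993]), 'eef_rot': array([-2.39535155e-04,  1.56749175e-01,  9.87638233e-01, -5.99749756e-04]), 'contact_force': array([ 0.15518068,  0.63545353, -0.17143638]), 'wrist_torque': array([ 0.06757781, -0.04102276, -0.02419673]), 'finger_gap': 85.29665328312028}
scene {'K': array([[463.66070421,   0.        , 316.45076219],
       [  0.        , 463.66070421, 235.08011837],
       [  0.        ,   0.        ,   1.        ]]), 'origin': array([  80.92676777, -496.33053076,  448.68268142]), 'orientation': array([ 0.80569225,  0.496537  , -0.16333652, -0.27862555])}
cup_box [([374.5, 281.1], 0.92)]
wide_cup [([245.3, 237.8], 0.62)]
narrow_cup [([2
[... 157 characters left out ...]
4.15538771],
       [  0.        ,   0.        ,   1.        ]]), 'origin': array([226.99765579, 854.37683453, 619.03894794]), 'orientation': array([-0.19470906, -0.09439739,  0.45914765,  0.86160371])}
cup_box [([358.5, 228.4], 0.84)]
wide_cup [([347.7, 323.3], 0.85)]
narrow_cup [([296.4, 374.6], 0.6)]
middle_cup [([343.3, 280.9], 0.48)]
wrist {'K': array([[340.44362799,   0.        , 320.34279892],
       [  0.        , 340.44362799, 238.70233035],
       [  0.        ,   0.        ,   1.        ]]), 'origin': array([ 89.85621098, 522.90176693, 374.68968984]), 'orientation': array([ 0.79993916, -0.12336844, -0.09019463,  0.58029518])}
cup_box []
wide_cup []
narrow_cup []
middle_cup []
0.75
```

View pics/scene0.png

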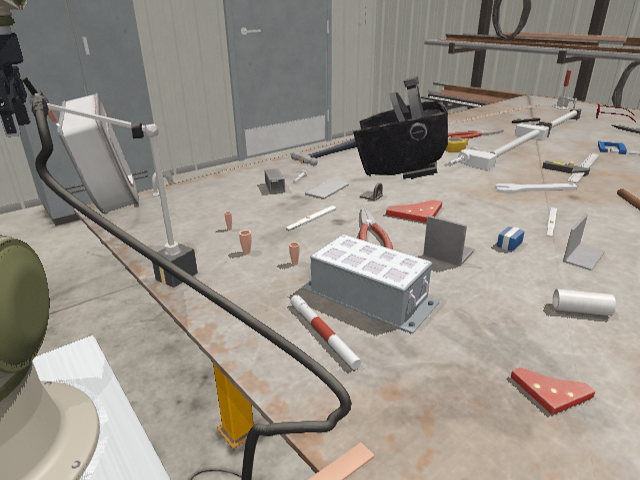

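View pics/side0.png

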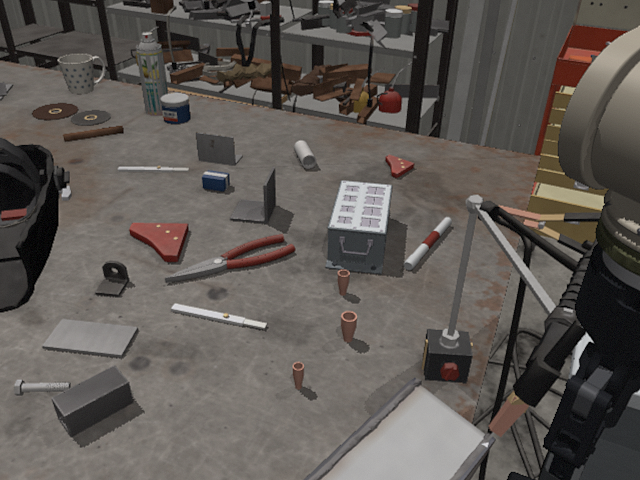

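View pics/wrist0.png

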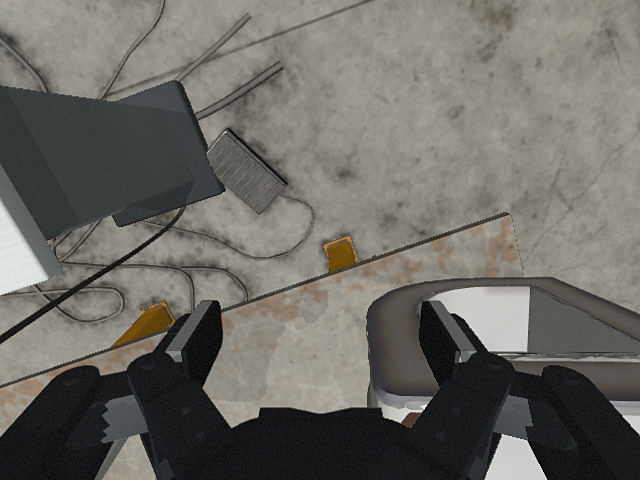

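Run:
```python
from h import *
a=cv2.imread("pics/scene0.png")[225:335,295:445]; b=cv2.imread("pics/side0.png")[170:280,310:410]
cv2.imwrite("pics/a.png",cv2.resize(a,None,fx=5,fy=5,interpolation=cv2.INTER_CUBIC))
cv2.imwrite("pics/b.png",cv2.resize(b,None,fx=5,fy=5,interpolation=cv2.INTER_CUBIC))
P={n:camera_params(n) for n in ["scene","side"]}
ims={n:grab_frame(n) for n in P}
for t,h,d in [("wide_cup",45,23),("narrow_cup",40,15),("middle_cup",42,19)]:
    rs={}
    for n in P:
        r=[(x["conf"],x) for x in trace(n,t)][:3]
        for c,x in r:
            m=x["mask"]; ys,xs=np.nonzero(m); 
            print(t,n,round(c,2),np.round(x["uv"],1),"bbox",xs.min(),xs.max(),ys.min(),ys.max(),np.round(atz(P[n],[xs.mean(),ys.mean()],h/2)[:2],1))
        rs[n]=r[0][1]["uv"] if r else None
    if all(v is not None for v in rs.values()):
        (o1,d1),(o2,d2)=[ray(P[n],rs[n]) for n in P]
        s=np.linalg.lstsq(np.c_[d1,-d2],o2-o1,rcond=None)[0]; print("tri",o1+d1*s[0],o2+d2*s[1])
```

```text
wide_cup scene 0.79 [245.  240.1] bbox 239 251 230 254 [462.2 238.6]
wide_cup side 0.78 [347.1 325.3] bbox 341 356 311 342 [462.4 227.1]
tri [460.07971343 234.3693184   27.23454634] [461.89981762 234.04111138  28.30295075]
narrow_cup scene 0.67 [227.9 218.3] bbox 225 231 213 229 [484.5 351.6]
narrow_cup side 0.54 [297.5 372.8] bbox 292 303 362 388 [487.4 343.7]
tri [483.49819974 349.435336    26.35970331] [485.20286271 349.12691759  27.36698651]
middle_cup scene 0.63 [292.7 251.9] bbox 289 299 243 265 [512.2 141.3]
middle_cup side 0.74 [342.9 278.5] bbox 338 349 270 294 [512.3 129.1]
tri [506.06095288 136.34019314  26.82909469] [510.91105514 135.40344808  30.31204028]
```

View pics/a.png

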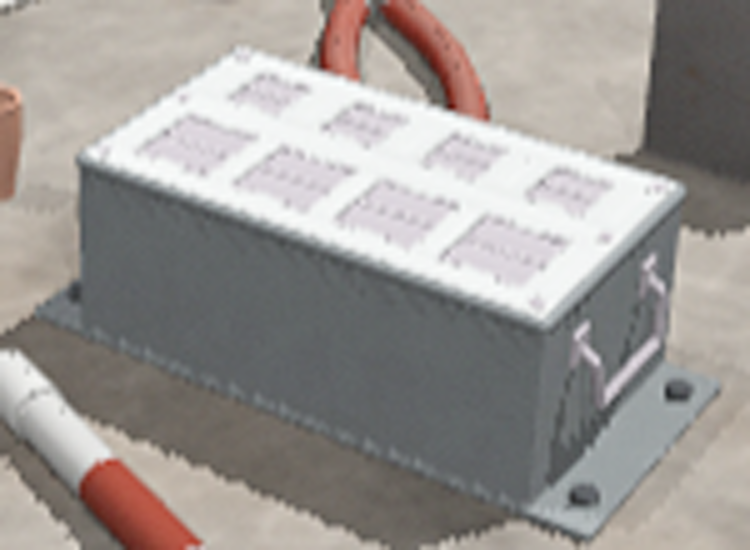

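View pics/b.png

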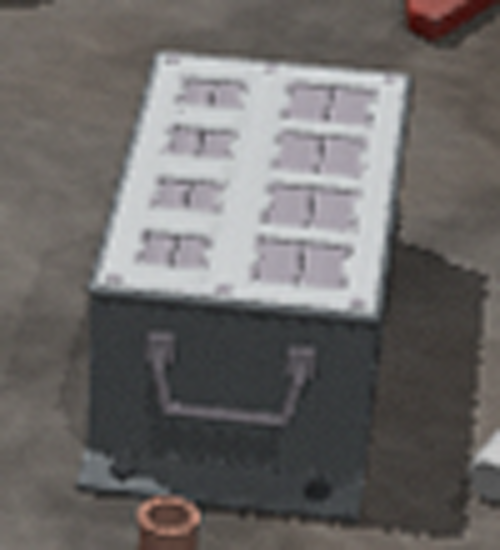

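Run:
```python
from h import *
from scipy.optimize import least_squares
P={n:camera_params(n) for n in ["scene","side"]}
C=[(-47,84),(-47,-84),(47,-84),(47,84)]
obs={"scene":[(311,256.6),(404,290.6),(432,262.6),(343,235)],"side":[(386.4,233.6),(392,185),(342,181),(328.4,228)]}
def f(v,ns):
    out=[]
    for n in ns:
        for c,u in zip(C,obs[n]):
            p=[v[0]+c[0]*np.cos(v[2])-c[1]*np.sin(v[2]),v[1]+c[0]*np.sin(v[2])+c[1]*np.cos(v[2]),72]
            out+=list(proj(P[n],p)-np.array(u))
    return np.array(out)
for ns in (["scene"],["side"],["scene","side"]):
    s=least_squares(f,[500,0,0],args=(ns,)); print(ns,s.x,np.degrees(s.x[2]),np.abs(s.fun).max())
o=readout.get_obs(); print(rot(o["eef_rot"]))
p=camera_params("wrist"); M=rot(o["eef_rot"]); print(M.T@(p["origin"]-o["ee_pos"])); print(M.T@rot(p["orientation"]))
```

```text
['scene'] [ 5.42987070e+02 -3.24960186e+01  2.75045252e-01] 15.758932128455896 0.7001411035883507
['side'] [ 5.44496403e+02 -2.80982637e+01  2.77483175e-01] 15.898614828802858 1.3949669132919666
['scene', 'side'] [ 5.44675157e+02 -3.05420585e+01  2.75945721e-01] 15.810525159895963 1.8198090016434776
[[-9.50856439e-01  3.09632089e-01 -4.69267793e-05]
 [ 3.09632092e-01  9.50856436e-01 -7.67259262e-05]
 [ 2.08638213e-05 -8.74853778e-05 -9.99999996e-01]]
[ 7.64692901e+01  3.38115627e-02 -1.18441761e+02]
[[-6.45029515e-04  9.53279414e-01  3.02089297e-01]
 [ 9.99998977e-01  1.00064389e-03 -1.02242739e-03]
 [-1.27694279e-03  3.02088328e-01 -9.53279084e-01]]
```

Run:
```python
from h import *
P={n:camera_params(n) for n in ["scene","side"]}
def tri(a,b):
    (o1,d1),(o2,d2)=ray(P["scene"],a),ray(P["side"],b)
    s=np.linalg.lstsq(np.c_[d1,-d2],o2-o1,rcond=None)[0]; return np.round(o1+d1*s[0]),np.round(o2+d2*s[1])
print("ptop",tri((152,131),(474,203)))
print("pbase",tri((172,248),(449,342)))
print("boom end scene(50,103) side?",tri((138,129),(487,212)))
print("base z0 bot", atz(P["scene"],(163,284),0),atz(P["side"],(447,380),0))
print("base edges side", atz(P["side"],(425,378),0),atz(P["side"],(470,380),0))
print("plate", atz(P["scene"],(467,265),0),atz(P["scene"],(425,260),0), atz(P["side"],(270,222),0))
print("grinder", atz(P["scene"],(138,208),0),atz(P["side"],(310,480),0),atz(P["side"],(420,378),30))
```

```text
ptop (array([314., 228., 269.]), array([315., 228., 270.]))
pbase (array([316., 235.,  59.]), array([313., 236.,  58.]))
boom end scene(50,103) side? (array([298., 244., 272.]), array([297., 244., 271.]))
base z0 bot [285.5872801  225.94578348   0.        ] [304.78062799 247.51607382   0.        ]
base edges side [333.40682899 257.2542502    0.        ] [275.93869326 233.54602458   0.        ]
plate [758.4768889  -71.56720208   0.        ] [712.02984672  -9.8491684    0.        ] [723.81373299  -5.1162163    0.        ]
grinder [3.66303997e+02 5.96051988e+02 5.68434189e-14] [407.92097945 470.35032821   0.        ] [334.22257228 289.08575374  30.        ]
```

Run:
```python
from h import *
a=cv2.imread("pics/scene0.png")[60:300,0:240]; b=cv2.imread("pics/side0.png")[170:480,400:640]
cv2.imwrite("pics/a2.png",np.hstack([cv2.resize(a,(400,400)),cv2.resize(b,(400,516))[:400]]))
o=readout.get_obs()
P={n:camera_params(n) for n in ["scene","side"]}
for n in P: print(n,"tcp",proj(P[n],o["ee_pos"]),"tip",proj(P[n],o["ee_pos"]-[0,0,12]))
```

```text
scene tcp [ 16.71589361 123.20910089] tip [ 18.74084922 129.81535824]
side tcp [590.63236555 428.31859289] tip [586.38817513 438.67580761]
```

View pics/a2.png

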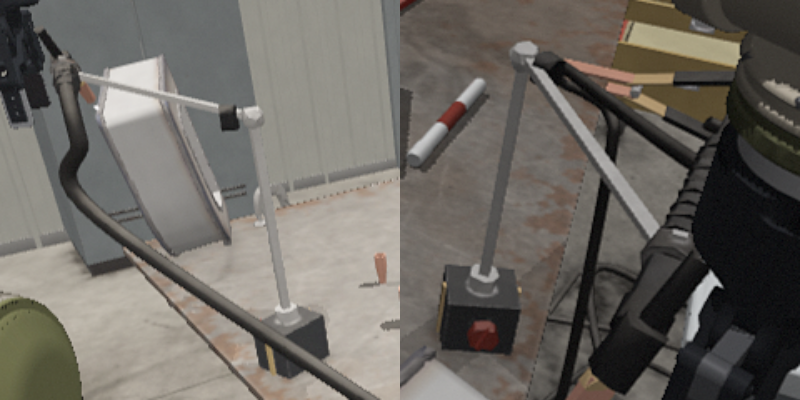

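Run:
```python
from h import *
P={n:camera_params(n) for n in ["scene","side"]}
def tri(a,b):
    (o1,d1),(o2,d2)=ray(P["scene"],a),ray(P["side"],b)
    s=np.linalg.lstsq(np.c_[d1,-d2],o2-o1,rcond=None)[0]; return np.round(o1+d1*s[0]),np.round(o2+d2*s[1])
print(tri((39,102),(559,317)))
print(tri((54,117),(505,405)))
print(tri((45,160),(600,270)))
```

```text
(array([199., 434., 299.]), array([203., 433., 299.]))
(array([225., 505., 257.]), array([225., 505., 257.]))
(array([164., 264., 245.]), array([169., 263., 245.]))
```

Emit:
{"fn": "apply_moves", "kwargs": {"commands": [[[0, 0, -50, 0], [0, 0, -100, 0], [0, 0, -150, 0]]]}}

```text
t: 1.45
ee_pos: [162.3, 498.8, 408.3]
eef_rot: [-0.0, 0.157, 0.988, -0.0]
contact_force: [0.3, 0.2, -0.0]
finger_gap: 85.4
```

Emit:
{"fn": "apply_moves", "kwargs": {"commands": [[[-46, -20, 0, 7], [-92, -40, 0, 14], [-137, -60, 0, 21], [-183, -80, 0, 28], [-229, -100, 0, 35], [-275, -120, 0, 42], [-320, -140, 0, 49], [-366, -159, 0, 56.2]]]}}

```text
t: 2.25
ee_pos: [462.5, 233.0, 406.5]
eef_rot: [0.0, 0.606, 0.796, 0.0]
contact_force: [0.5, 0.7, 0.4]
finger_gap: 85.1
```

Run:
```python
from h import *
p=camera_params("wrist"); im=grab_frame("wrist"); cv2.imwrite("pics/w1.png",im)
for t,h in [("wide_cup",45),("narrow_cup",40),("middle_cup",42),("cup_box",72)]:
    for x in trace("wrist",t)[:2]:
        m=x["mask"]; ys,xs=np.nonzero(m); print(t,round(x["conf"],2),np.round(x["uv"],1),xs.min(),xs.max(),ys.min(),ys.max(),np.round(atz(p,x["uv"],h*.55)[:2],1))
```

```text
wide_cup 0.47 [319.9 187.5] 311 326 177 194 [463.5 231.1]
narrow_cup 0.68 [332.  251.4] 328 339 245 262 [508.6 139. ]
narrow_cup 0.41 [361.  110.1] 353 365 101 113 [490.  349.2]
middle_cup 0.59 [334.4 253.4] 327 339 246 262 [513.  137.2]
cup_box 0.57 [328.2 346.7] 295 360 282 407 [546.5 -18.3]
```

View pics/w1.png

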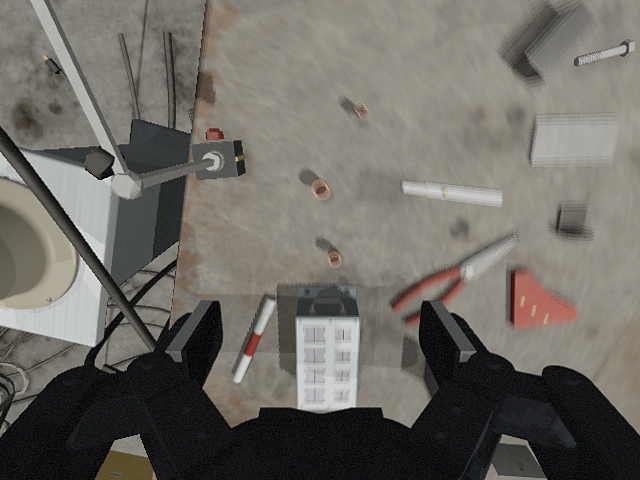

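Emit:
{"fn": "apply_moves", "kwargs": {"commands": [[[0, 0, 50, 0], [0, 0, 100, 0], [0, 0, 150, 0], [0, 0, 200, 0], [0, 0, 230, 0], [0, 0, 230, 0], [0, 0, 230, 0]]]}}

```text
t: 3.2
ee_pos: [461.4, 235.6, 177.8]
eef_rot: [0.0, 0.603, 0.798, 0.001]
contact_force: [-0.3, 0.3, 0.1]
finger_gap: 85.8
```

Run:
```python
from h import *
p=camera_params("wrist"); im=grab_frame("wrist"); cv2.imwrite("pics/w2.png",im)
for t,h in [("wide_cup",45),("middle_cup",42)]:
    for x in trace("wrist",t)[:2]:
        m=x["mask"]; ys,xs=np.nonzero(m); print(t,round(x["conf"],2),np.round(x["uv"],1),xs.min(),xs.max(),ys.min(),ys.max(),np.round(atz(p,x["uv"],h*.55)[:2],1))
o=readout.get_obs();print(o["ee_pos"],o["contact_force"])
```

```text
wide_cup 0.96 [318.7 235.2] 304 333 214 252 [462.7 229.9]
middle_cup 0.89 [342.3 340.1] 331 353 321 361 [511.6 137.4]
[462.04361579 235.25087628 178.46961208] [ 0.00606508 -0.45344929 -0.03489239]
```

View pics/w2.png

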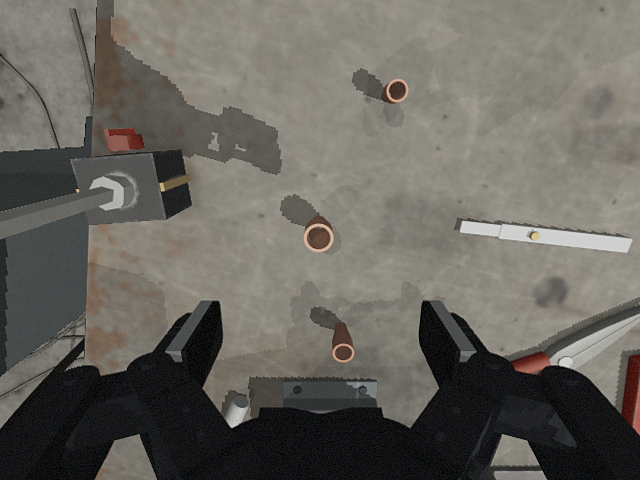

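Run:
```python
from h import *
p=camera_params("wrist"); o=readout.get_obs(); M=rot(o["eef_rot"])
for n,uv,h,r in [("wide",(319,238),45,14),("mid",(343,352.5),42,10.5),("nar",(397,91),40,10.5)]:
    q=atz(p,uv,h); print(n,q[:2].round(1),"diam",2*np.linalg.norm(atz(p,(uv[0]+r,uv[1]),h)-q).round(1),"tool",(M.T@(q-o["ee_pos"])).round(1))
```

```text
wide [462.9 233.3] diam 21.8 tool [ -2.1  -0.2 133.5]
mid [512.  136.6] diam 18.4 tool [-108.5   20.6  136.6]
nar [486.6 349.8] diam 14.6 tool [103.5  54.3 138.7]
```

Emit:
{"fn": "apply_moves", "kwargs": {"commands": [[[-2, 0, 40, 0], [-2, 0, 85, 0], [-2, 0, 115, 0], [-2, 0, 124, 0], [-2, 0, 124, 0], [-2, 0, 124, 0]]]}}

```text
t: 3.95
ee_pos: [463.1, 233.1, 54.3]
eef_rot: [0.001, 0.603, 0.797, 0.001]
contact_force: [-0.4, 0.1, 0.2]
finger_gap: 85.4
```

Emit:
{"fn": "apply_moves", "kwargs": {"commands": [[[0, 0, 0, 0], [0, 0, 0, 0], [0, 0, 0, 0], [0, 0, 0, 0], [0, 0, 0, 0], [0, 0, 0, 0], [0, 0, 0, 0]]], "hand": 1, "squeeze": 35}}

```text
t: 4.65
ee_pos: [462.0, 232.8, 52.5]
eef_rot: [0.0, 0.603, 0.797, 0.0]
contact_force: [-1.0, -0.5, 4.5]
finger_gap: 21.6
```

Run:
```python
from h import *
im=grab_frame("wrist"); cv2.imwrite("pics/w3.png",im)
o=readout.get_obs();print(o["t"],o["ee_pos"],o["contact_force"],o["finger_gap"])
im=grab_frame("side"); cv2.imwrite("pics/s3.png",im[180:420,260:580].repeat(2,0).repeat(2,1))
```

```text
4.7 [462.01106788 232.80942927  52.52757581] [-0.30962501 -1.61023983  4.45761506] 21.54976447319248
```

View pics/w3.png

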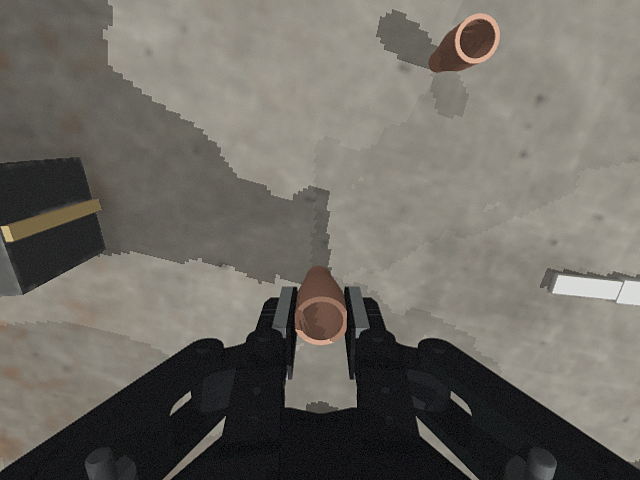

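View pics/s3.png

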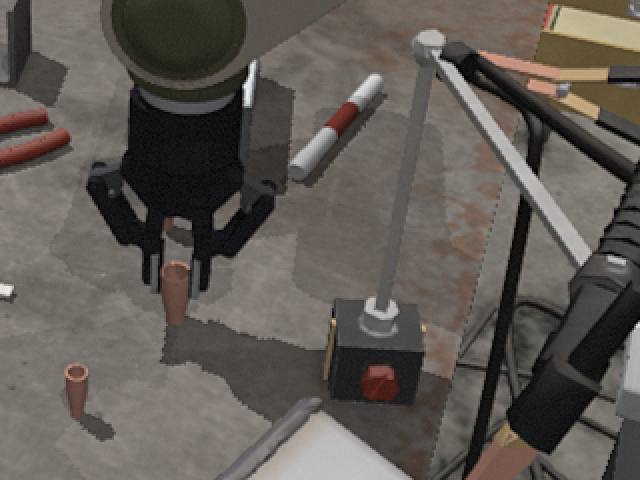

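Emit:
{"fn": "apply_moves", "kwargs": {"commands": [[[0, 0, -10, 0], [0, 0, -55, 0], [0, 0, -100, 0], [-45, 1, -145, 0], [-94, 2, -150, 0], [-143, 4, -170, 0], [-192, 5, -187, 0], [-240, 6, -187, 0]]]}}

```text
t: 5.55
ee_pos: [529.8, 13.6, 240.7]
eef_rot: [0.001, 0.603, 0.798, 0.001]
contact_force: [0.4, 0.8, -0.7]
finger_gap: 21.4
```

Emit:
{"fn": "apply_moves", "kwargs": {"commands": [[[-40, 1, 0, 0], [-66, 2, 0, 0], [-66, 2, 0, 0], [-66, 2, 0, 0], [-66, 2, 0, 0]]]}}

```text
t: 6.05
ee_pos: [548.8, -46.6, 238.4]
eef_rot: [-0.0, 0.603, 0.798, 0.0]
contact_force: [-1.0, -0.9, -0.8]
finger_gap: 21.8
```

Run:
```python
from h import *
p=camera_params("wrist"); im=grab_frame("wrist"); cv2.imwrite("pics/w4.png",im)
o=readout.get_obs();print(o["t"],o["ee_pos"],o["contact_force"],o["finger_gap"])
import pickle; pickle.dump((p,o),open("w4.pkl","wb"))
```

```text
6.1 [548.81051634 -46.51923034 238.49162075] [-0.10707408  0.63767871  0.31643908] 21.755936290008492
```

View pics/w4.png

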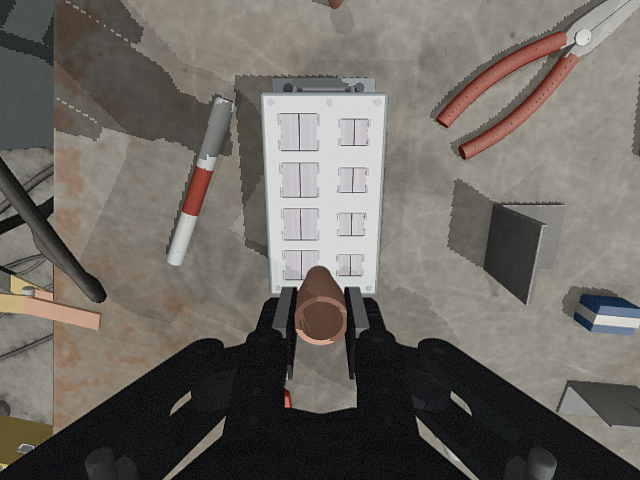

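Run:
```python
from h import *
im=cv2.imread("pics/w4.png")[85:300,250:400]
cv2.imwrite("pics/w4z.png",cv2.resize(im,None,fx=4,fy=2.75,interpolation=cv2.INTER_CUBIC))
g=cv2.cvtColor(cv2.imread("pics/w4.png"),cv2.COLOR_BGR2HSV)[85:300,250:400]
m=(g[...,1]>10)&(g[...,2]>120)
n,l,s,c=cv2.connectedComponentsWithStats(m.astype(np.uint8))
for i in range(1,n):
    if s[i,4]>60: print(s[i][:5]+[250,85,0,0,0],(c[i]+[250,85]).round(1))
```

```text
[ 261   85  139  215 4610] [374.8 192. ]
[256 278  24  22 214] [265.9 290.1]
```

View pics/w4z.png

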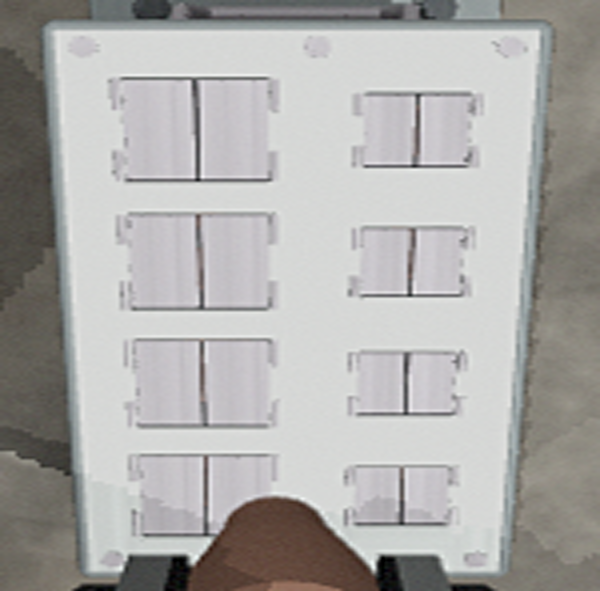

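```bash
cat > fit.py <<'E'
from h import *
import pickle
from scipy.optimize import least_squares
p,o=pickle.load(open("w4.pkl","rb"))
Wd=[(195,78,198,180),(199,212,202,308),(203,340,204,426),(206,455,207,534)]
Nd=[(417,93,415,165),(413,227,411,296),(407,352,406,414),(403,466,401,524)]
pts=[];uv=[]
for (row,x,h) in ((Wd,-20,14.5),(Nd,24,10.5)):
    for y,(a,b,c,d) in zip((57,19,-19,-57),row):
        pts+=[(x,y+h),(x,y-h)]; uv+=[(a/4+250-.4,b/2.75+85-.3),(c/4+250-.4,d/2.75+85-.3)]
uv=np.array(uv)
def W(v,c,z=72): return [v[0]+c[0]*np.cos(v[2])-c[1]*np.sin(v[2]),v[1]+c[0]*np.sin(v[2])+c[1]*np.cos(v[2]),z]
f=lambda v:np.concatenate([proj(p,W(v,c,72+v[3]))-u for c,u in zip(pts,uv)])
f2=lambda v:f([*v,0])
s=least_squares(f,[544,-30,.275,0]); print(s.x,np.degrees(s.x[2]),np.abs(s.fun).max())
s=least_squares(f2,[544,-30,.275]); print(s.x,np.degrees(s.x[2]),np.abs(s.fun).max(),s.fun.reshape(-1,2).round(1).tolist())
v=s.x
for n,x in (("W",-20),("N",24)):
    for y in (57,19,-19,-57): print(n,y,np.round(W(v,(x,y))[:2],1))
E
python3 fit.py
```

```text
[ 5.46996134e+02 -2.71019440e+01  2.76057629e-01 -3.81345115e-01] 15.816937023457287 0.9217768396687802
[ 5.46972082e+02 -2.70408300e+01  2.76062397e-01] 15.817210224253564 0.856794739207686 [[-0.0, -0.4], [-0.0, 0.5], [-0.1, 0.2], [-0.2, 0.4], [-0.2, -0.8], [0.1, 0.3], [-0.2, -0.6], [0.1, 0.7], [0.3, -0.5], [0.1, 0.9], [-0.0, -0.3], [-0.2, 0.0], [0.2, -0.6], [-0.2, 0.3], [0.1, -0.3], [-0.0, 0.3]]
W 57 [512.2  22.3]
W 19 [522.6 -14.2]
W -19 [532.9 -50.8]
W -57 [543.3 -87.3]
N 57 [554.5  34.3]
N 19 [564.9  -2.2]
N -19 [575.2 -38.8]
N -57 [585.6 -75.3]
```

```bash
cat >> fit.py <<'E'
M=rot(o["eef_rot"])
for z in (6,8,10,50,53): print(z,proj(p,o["ee_pos"]+M@[0,0,z]).round(1))
print("cam in tool",(M.T@(p["origin"]-o["ee_pos"])).round(2))
E
python3 fit.py | tail -6
python3 -c "
import cv2
im=cv2.imread('pics/w4.png')[250:370,260:390];cv2.imwrite('pics/w4c.png',cv2.resize(im,None,fx=5,fy=5))"
```

```text
6 [318.7 324.6]
8 [318.7 322. ]
10 [318.7 319.5]
50 [319.  280.4]
53 [319.1 278.1]
cam in tool [  76.77    0.69 -118.41]
```

View pics/w4c.png

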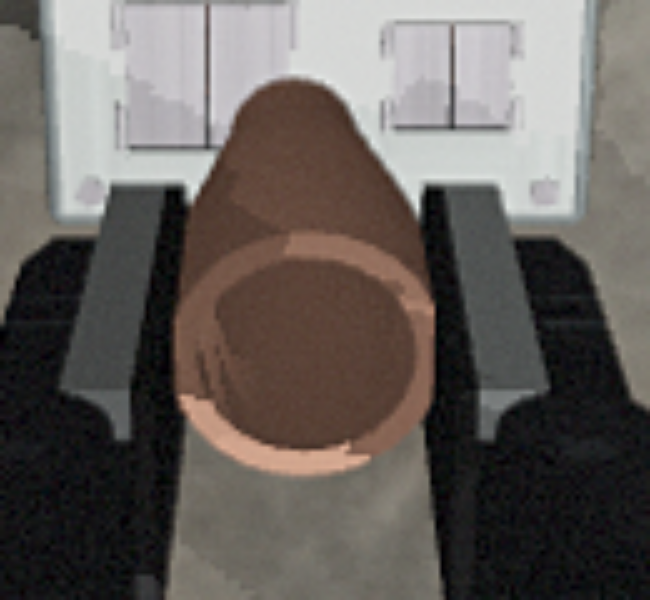

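```bash
cat >> fit.py <<'E'
im=cv2.imread("pics/w4.png").astype(float)
for n,x,h in (("W",-20,10),("N",24,7)):
    for y in (57,19,-19,-57):
        q=np.array(W(v,(x,y))); best=[]
        for t in np.linspace(-h,h,15):
            u=proj(p,W(v,(x,y+t))); r=int(round(u[1])); c=int(round(u[0]))
            k=min(range(c-2,c+3),key=lambda k:im[r,k].sum()); best.append(im[r,k])
        tool=M.T@(q-o["ee_pos"])-[.3,.8,0]
        print(n,y,"slit BGR",np.mean(best,0).round(),"R-B",round(np.mean(best,0)[2]-np.mean(best,0)[0],1),"tool",tool.round(1))
E
python3 fit.py | tail -8
```

```text
W 57 slit BGR [85. 82. 83.] R-B -1.4 tool [ 75.9 -17.2 166.5]
W 19 slit BGR [104. 103. 111.] R-B 6.5 tool [ 37.9 -17.2 166.5]
W -19 slit BGR [101. 103. 113.] R-B 12.1 tool [-1.000e-01 -1.730e+01  1.665e+02]
W -57 slit BGR [83. 84. 91.] R-B 7.9 tool [-38.1 -17.3 166.5]
N 57 slit BGR [88. 89. 98.] R-B 10.1 tool [ 75.9  26.8 166.5]
N 19 slit BGR [ 95.  96. 106.] R-B 11.4 tool [ 37.9  26.8 166.5]
N -19 slit BGR [78. 77. 77.] R-B -0.9 tool [-1.000e-01  2.670e+01  1.665e+02]
N -57 slit BGR [77. 77. 82.] R-B 5.4 tool [-38.1  26.7 166.5]
```

Emit:
{"fn": "apply_moves", "kwargs": {"commands": [[[40, -10, 20, 0], [76, -17, 50, 0], [76, -17, 90, 0], [76, -17, 105, 0], [76, -17, 105, 0], [76, -17, 105, 0], [76, -17, 105, 0]]]}}

```text
t: 6.8
ee_pos: [512.7, 21.0, 134.6]
eef_rot: [0.001, 0.603, 0.797, 0.001]
contact_force: [0.3, 0.5, -0.2]
finger_gap: 21.3
```

```bash
cat > st.py <<'E'
from h import *
os=[]
im=grab_frame("wrist")
o=readout.get_obs(); a=o["ee_pos"]; 
print("t",round(o["t"],2),"ee",a.round(2),"F",o["contact_force"].round(1),"gap",round(o["finger_gap"],1))
cv2.imwrite(f"pics/st{o['t']:.2f}.png",im)
E
python3 st.py; ls pics | grep st
```

```text
t 6.85 ee [512.67  20.93 134.56] F [-0.2  0.  -0. ] gap 21.9
st6.85.png
wrist0.png
```

View pics/st6.85.png

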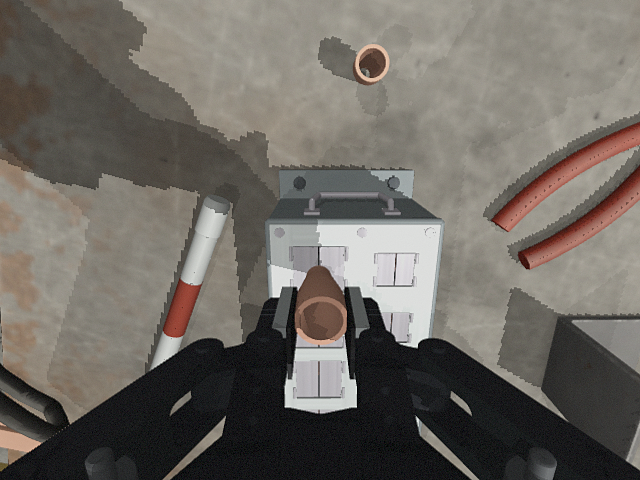

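Emit:
{"fn": "apply_moves", "kwargs": {"commands": [[[0, 0, 5, 0], [0, 0, 8, 0], [0, 0, 11, 0]]]}}

```text
t: 7.15
ee_pos: [512.0, 20.9, 122.0]
eef_rot: [-0.0, 0.604, 0.797, -0.0]
contact_force: [0.1, -1.3, -0.3]
finger_gap: 21.4
```

Emit:
{"fn": "apply_moves", "kwargs": {"commands": [[[0, 0, 2, 0], [0, 0, 4, 0], [0, 0, 4, 0]]]}}

```text
t: 7.45
ee_pos: [512.0, 20.9, 118.0]
eef_rot: [-0.0, 0.603, 0.797, -0.0]
contact_force: [-0.3, -0.0, 0.2]
finger_gap: 21.8
```

Emit:
{"fn": "apply_moves", "kwargs": {"commands": [[[0, 0, 2, 0], [0, 0, 4, 0], [0, 0, 4, 0]]]}}

```text
t: 7.75
ee_pos: [511.9, 21.0, 114.0]
eef_rot: [-0.0, 0.603, 0.797, -0.0]
contact_force: [-0.4, 0.2, -0.4]
finger_gap: 21.7
```

Emit:
{"fn": "apply_moves", "kwargs": {"commands": [[[0, 0, 2, 0], [0, 0, 4, 0], [0, 0, 4, 0]]]}}

```text
t: 8.05
ee_pos: [511.9, 21.0, 110.0]
eef_rot: [-0.0, 0.603, 0.797, -0.0]
contact_force: [0.3, -0.0, -0.5]
finger_gap: 21.8
```

Emit:
{"fn": "apply_moves", "kwargs": {"commands": [[[0, 0, 1, 0], [0, 0, 2, 0]]]}}

```text
t: 8.25
ee_pos: [512.1, 20.9, 108.3]
eef_rot: [0.0, 0.603, 0.797, 0.0]
contact_force: [-0.1, 0.0, -0.4]
finger_gap: 21.5
```

Emit:
{"fn": "apply_moves", "kwargs": {"commands": [[[0, 0, 1, 0], [0, 0, 1, 0]]]}}

```text
t: 8.45
ee_pos: [512.0, 20.9, 107.1]
eef_rot: [-0.0, 0.603, 0.797, -0.0]
contact_force: [0.5, -0.2, -0.4]
finger_gap: 21.4
```

Emit:
{"fn": "apply_moves", "kwargs": {"commands": [[[0, 0, 1, 0], [0, 0, 1, 0]]]}}

```text
t: 8.65
ee_pos: [512.0, 20.9, 106.1]
eef_rot: [-0.0, 0.603, 0.797, -0.0]
contact_force: [-0.0, 0.5, -0.1]
finger_gap: 21.5
```

Emit:
{"fn": "apply_moves", "kwargs": {"commands": [[[0, 0, 1, 0], [0, 0, 1, 0]]]}}

```text
t: 8.85
ee_pos: [512.0, 20.9, 105.2]
eef_rot: [-0.0, 0.603, 0.797, -0.0]
contact_force: [0.8, -0.2, -0.5]
finger_gap: 21.6
```

Emit:
{"fn": "apply_moves", "kwargs": {"commands": [[[0, 0, 1, 0], [0, 0, 1, 0]]]}}

```text
t: 9.05
ee_pos: [512.0, 20.9, 104.1]
eef_rot: [-0.0, 0.603, 0.797, -0.0]
contact_force: [-0.6, 0.3, -0.5]
finger_gap: 21.8
```

Emit:
{"fn": "apply_moves", "kwargs": {"commands": [[[0, 0, 1, 0], [0, 0, 1, 0]]]}}

```text
t: 9.25
ee_pos: [512.0, 20.9, 103.2]
eef_rot: [-0.0, 0.603, 0.797, -0.0]
contact_force: [-0.5, -0.6, -0.6]
finger_gap: 21.6
```

Emit:
{"fn": "apply_moves", "kwargs": {"commands": [[[0, 0, 1, 0], [0, 0, 1, 0]]]}}

```text
t: 9.45
ee_pos: [512.0, 20.9, 102.2]
eef_rot: [-0.0, 0.603, 0.797, -0.0]
contact_force: [0.0, -0.2, -0.9]
finger_gap: 22.0
```

Emit:
{"fn": "apply_moves", "kwargs": {"commands": [[[0, 0, 1, 0], [0, 0, 2, 0], [0, 0, 2, 0]]]}}

```text
t: 9.75
ee_pos: [512.0, 20.9, 100.1]
eef_rot: [-0.0, 0.603, 0.797, -0.0]
contact_force: [-0.1, -0.4, -0.2]
finger_gap: 21.4
```

Emit:
{"fn": "apply_moves", "kwargs": {"commands": [[[0, 0, 0, 0], [0, 0, 0, 0], [0, 0, 0, 0], [0, 0, 0, 0], [0, 0, 0, 0]]], "hand": 0}}

```text
t: 10.25
ee_pos: [512.1, 20.9, 100.3]
eef_rot: [0.0, 0.603, 0.797, 0.0]
contact_force: [0.5, 0.2, -0.1]
finger_gap: 42.6
```

Emit:
{"fn": "apply_moves", "kwargs": {"commands": [[[0, 0, -20, 0], [0, 0, -60, 0], [0, 0, -100, 0], [0, 0, -110, 0]]]}}

```text
t: 10.65
ee_pos: [513.4, 20.8, 214.4]
eef_rot: [0.003, 0.603, 0.797, 0.002]
contact_force: [0.4, -1.2, -0.2]
finger_gap: 42.9
```

```bash
python3 st.py; ls -t pics | head -1
```

```text
t 10.7 ee [513.19  20.77 213.8 ] F [0.1 0.4 1.2] gap 42.4
st10.70.png
```

View pics/st10.70.png

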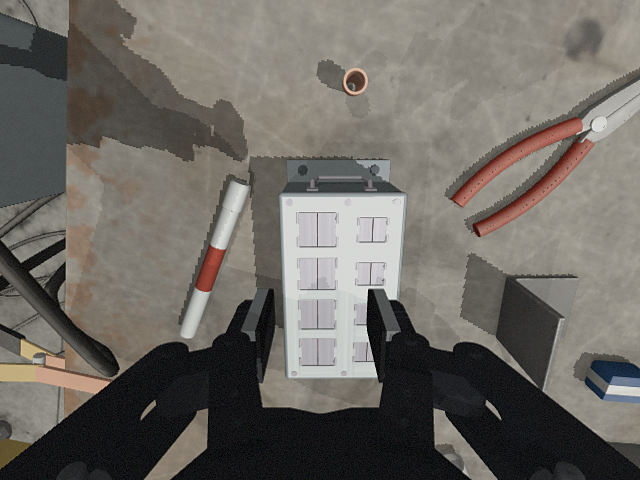

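Run:
```python
from h import *
import pickle
P=camera_params("side")
print(readout.get_obs()["joint_positions"].round(3))
_,o=pickle.load(open("w4.pkl","rb")); print(o["joint_positions"].round(3),o["ee_pos"])
for z in (100,200,250,300,350,400): print(z,proj(P,[462,233,z]).round())
grab_frame("side"); im=grab_frame("scene"); cv2.imwrite("pics/sc5.png",im)
```

```text
[-0.188  0.322  1.6   -0.     1.213 -0.463]
[-0.297  0.383  1.447  0.     1.312 -0.574] [548.81051634 -46.51923034 238.49162075]
100 [349. 286.]
200 [353. 226.]
250 [355. 192.]
300 [357. 156.]
350 [359. 117.]
400 [361.  75.]
```

View pics/sc5.png

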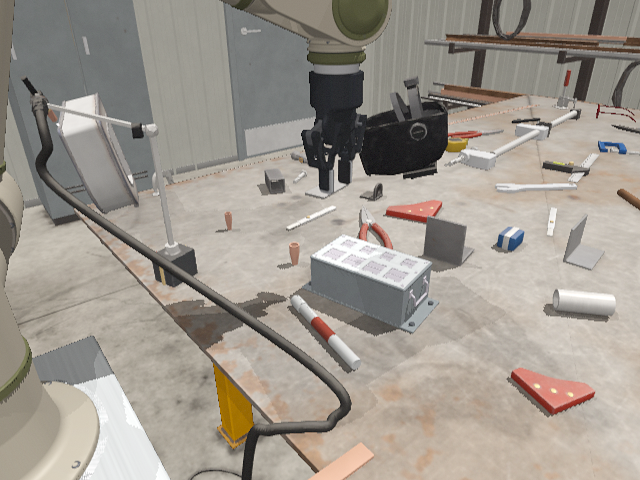

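Run:
```python
from h import *
P=camera_params("scene")
for z in (189,214,260,300,340,360,380,400,420,440): print(z,proj(P,[513,21,z]).round())
im=grab_frame("side"); cv2.imwrite("pics/sd6.png",im)
P=camera_params("side")
for z in (189,214,260,300,340,360,380,400,420,440): print(z,proj(P,[513,21,z]).round())
```

```text
189 [335. 187.]
214 [335. 172.]
260 [336. 142.]
300 [336. 115.]
340 [336.  86.]
360 [336.  71.]
380 [336.  55.]
400 [336.  40.]
420 [336.  23.]
440 [336.   6.]
189 [373. 161.]
214 [374. 147.]
260 [376. 120.]
300 [378.  94.]
340 [380.  68.]
360 [381.  54.]
380 [382.  40.]
400 [383.  26.]
420 [384.  11.]
440 [385.  -4.]
```

View pics/sd6.png

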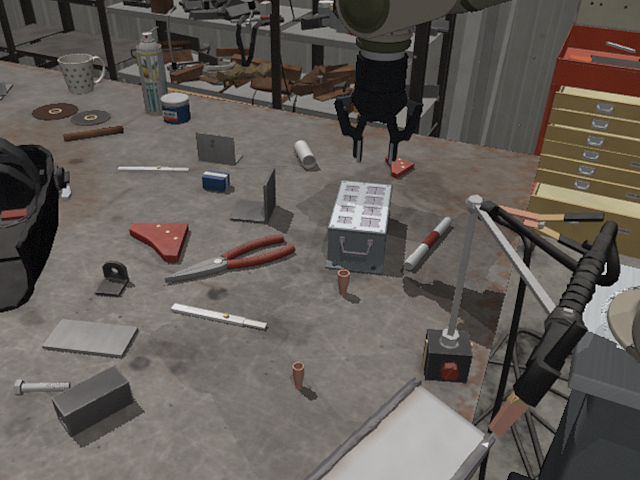

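Emit:
{"fn": "apply_moves", "kwargs": {"commands": [[[40, 8, 0, -8], [81, 16, 0, -16], [121, 24, 0, -24], [162, 32, 0, -32], [202, 40, 0, -40], [243, 48, 0, -48], [283, 56, 10, -56], [324, 64, 20, -64]]]}}

```text
t: 11.65
ee_pos: [484.8, 351.5, 188.0]
eef_rot: [-0.001, 0.086, 0.996, -0.001]
contact_force: [0.7, -0.9, 0.3]
finger_gap: 42.4
```

Emit:
{"fn": "apply_moves", "kwargs": {"commands": [[[0, 0, 0, -8], [0, 0, 0, -16], [0, 0, 0, -26], [0, 0, 0, -26], [0, 0, 0, -26]]]}}

```text
t: 12.15
ee_pos: [485.3, 349.9, 189.0]
eef_rot: [-0.001, -0.136, 0.991, -0.0]
contact_force: [-0.1, 0.0, 0.7]
finger_gap: 42.4
```

```bash
python3 st.py; ls -t pics | head -1
python3 - <<'E'
from h import *
im=grab_frame("side"); cv2.imwrite("pics/sd7.png",im)
im=grab_frame("scene"); cv2.imwrite("pics/sc7.png",im[:300,:400])
E
```

```text
t 12.2 ee [485.41 349.94 189.31] F [ 0.1 -1.1 -0.3] gap 42.5
st12.20.png
```

View pics/st12.20.png

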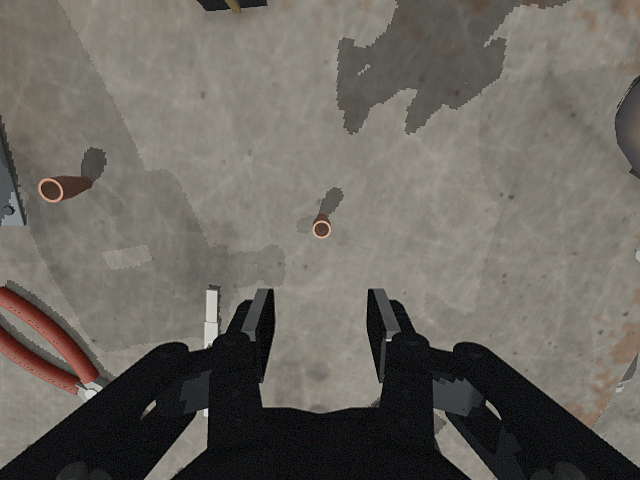

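View pics/sd7.png

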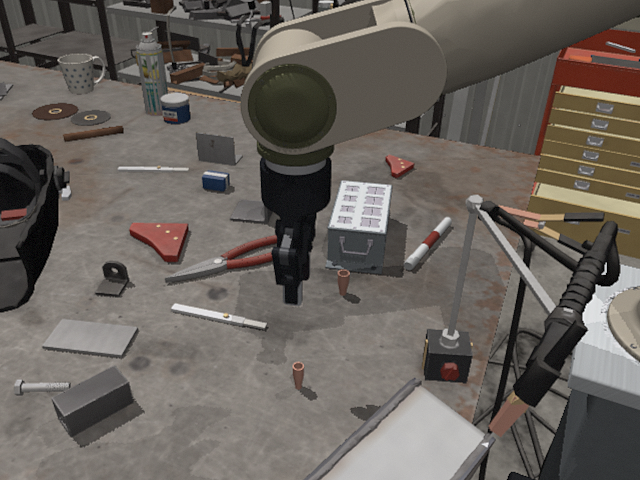

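View pics/sc7.png

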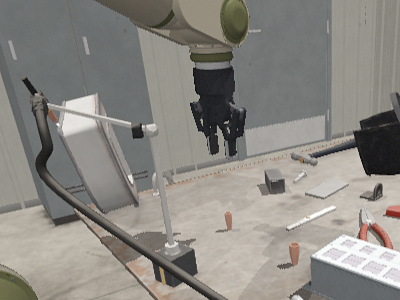

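Run:
```python
from h import *
p=camera_params("wrist"); o=readout.get_obs(); M=rot(o["eef_rot"])
grab_frame("wrist"); r=find_in("wrist","narrow_cup"); print([(np.round(x["uv"],1),x["conf"]) for x in r])
q=atz(p,(321.5,229.3),40); print(q[:2].round(1),"diam",np.linalg.norm(atz(p,(330,229),40)-atz(p,(313,229),40)).round(1),"tool",(M.T@(q-o["ee_pos"])).round(1), o["ee_pos"],M[:,0].round(3),M[:,1].round(3),(M.T@(p["origin"]-o["ee_pos"])).round(2))
```

```text
[(array([320.3, 224.3]), 0.82)]
[485.8 350.8] diam 13.9 tool [ -0.5   0.8 149.8] [485.57502425 349.99658442 189.82087163] [-0.963 -0.269  0.001] [-0.269  0.963 -0.   ] [  76.61   -0.43 -118.42]
```

Emit:
{"fn": "apply_moves", "kwargs": {"commands": [[[0, 1, 45, 0], [0, 1, 90, 0], [0, 1, 125, 0], [0, 1, 136, 0], [0, 1, 136, 0], [0, 1, 136, 0]]]}}

```text
t: 13.0
ee_pos: [486.3, 351.5, 56.1]
eef_rot: [0.001, -0.137, 0.991, 0.0]
contact_force: [0.0, 0.5, 0.9]
finger_gap: 42.7
```

Emit:
{"fn": "apply_moves", "kwargs": {"commands": [[[0, 0, 0, 0], [0, 0, 0, 0], [0, 0, 0, 0], [0, 0, 0, 0], [0, 0, 0, 0], [0, 0, 0, 0]]], "hand": 1, "squeeze": 30}}

```text
t: 13.6
ee_pos: [486.2, 351.4, 55.8]
eef_rot: [0.001, -0.137, 0.991, 0.0]
contact_force: [-0.0, -0.9, 7.4]
finger_gap: 13.0
```

```bash
python3 st.py; ls -t pics | head -1
```

```text
t 13.65 ee [486.14 351.44  55.8 ] F [-1.2 -0.5  7.1] gap 13.1
st13.65.png
```

View pics/st13.65.png

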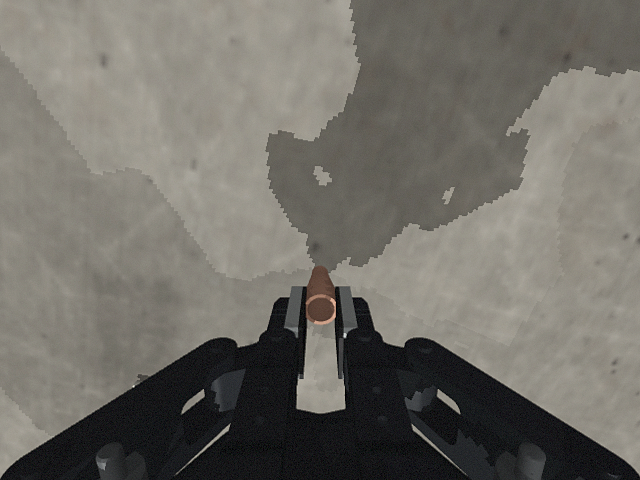

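Emit:
{"fn": "apply_moves", "kwargs": {"commands": [[[0, 0, -10, 0], [0, 0, -50, 0], [0, 0, -95, 0], [2, -25, -130, 0], [4, -70, -130, 0], [6, -118, -130, 0], [8, -165, -130, 0], [10, -212, -130, 0]]]}}

```text
t: 14.45
ee_pos: [533.4, 142.6, 185.1]
eef_rot: [0.0, -0.137, 0.991, -0.0]
contact_force: [1.5, -0.8, -0.1]
finger_gap: 12.8
```

Emit:
{"fn": "apply_moves", "kwargs": {"commands": [[[2, -47, 0, 0], [4, -94, 0, 0], [7, -141, 0, 0], [10, -180, 0, 0], [10, -188, 0, 0], [10, -188, 0, 0], [10, -188, 0, 0], [10, -188, 0, 0]]]}}

```text
t: 15.25
ee_pos: [574.6, -37.8, 184.5]
eef_rot: [-0.0, -0.138, 0.99, 0.0]
contact_force: [-0.3, -0.2, -0.2]
finger_gap: 13.1
```

```bash
python3 st.py; ls -t pics | head -1
```

```text
t 15.3 ee [574.64 -37.93 184.5 ] F [-0.  -0.3 -1. ] gap 13.0
st15.30.png
```

Run:
```python
from h import *
p=camera_params("wrist"); im=grab_frame("wrist"); o=readout.get_obs(); M=rot(o["eef_rot"])
print(o["ee_pos"],M[:,0].round(3),M[:,1].round(3),(M.T@(p["origin"]-o["ee_pos"])).round(2))
cv2.imwrite("pics/n1.png",cv2.resize(im[140:340,220:420],None,fx=3,fy=3,interpolation=cv2.INTER_CUBIC))
v=[546.97-.2,-27.04-1.4,.27606]
c,s=np.cos(v[2]),np.sin(v[2])
for y in (57,19,-19,-57): print(y,[(proj(p,[v[0]+a*c-b*s,v[1]+a*s+b*c,72])).round(1).tolist() for a,b in ((24,y),(24-10.5,y-10.5),(24-10.5,y+10.5))])
print("rim/foot",proj(p,o["ee_pos"]+M@[0,0,15.8]).round(1),proj(p,o["ee_pos"]+M@[0,0,55.8]).round(1))
```

```text
[574.68173662 -38.11263455 184.47205725] [-0.962 -0.273 -0.   ] [-0.273  0.962  0.   ] [  76.6    -0.27 -118.45]
57 [[423.8, 242.7], [410.3, 228.6], [440.1, 228.6]]
19 [[370.7, 242.7], [356.5, 228.6], [386.2, 228.6]]
-19 [[317.5, 242.7], [302.6, 228.6], [332.3, 228.6]]
-57 [[264.3, 242.8], [248.6, 228.6], [278.4, 228.6]]
rim/foot [320.7 311.6] [320.5 275.2]
```

View pics/n1.png

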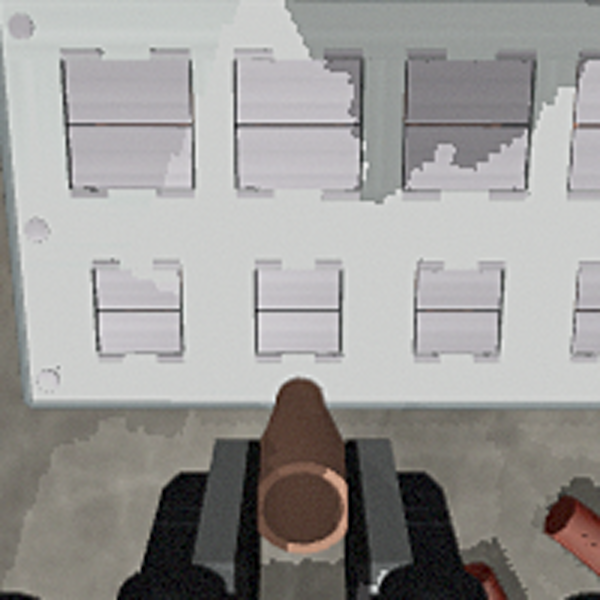

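Run:
```python
from h import *
p=camera_params("wrist"); o=readout.get_obs(); M=rot(o["eef_rot"])
for uv in [(319.7,243.5),(372.7,243.5),(266.3,243.5)]: print((M.T@(atz(p,uv,72)-o["ee_pos"])).round(2))
```

```text
[ -0.32  -0.69 112.47]
[ -0.35  37.2  112.47]
[ -0.28 -38.85 112.47]
```

Emit:
{"fn": "apply_moves", "kwargs": {"commands": [[[-0.5, -0.5, 25, 0], [-0.5, -0.5, 45, 0], [-0.5, -0.5, 52, 0], [-0.5, -0.5, 52, 0], [-0.5, -0.5, 52, 0]]]}}

```text
t: 15.85
ee_pos: [575.8, -39.5, 133.3]
eef_rot: [0.001, -0.137, 0.991, -0.0]
contact_force: [-0.1, -0.7, 0.3]
finger_gap: 12.8
```

Emit:
{"fn": "apply_moves", "kwargs": {"commands": [[[0, 0, 3, 0], [0, 0, 6, 0], [0, 0, 6, 0]]]}}

```text
t: 16.15
ee_pos: [575.4, -39.6, 126.2]
eef_rot: [-0.0, -0.137, 0.991, 0.0]
contact_force: [-0.1, -1.0, 0.5]
finger_gap: 12.9
```

Emit:
{"fn": "apply_moves", "kwargs": {"commands": [[[0, 0, 2, 0], [0, 0, 4, 0], [0, 0, 4, 0]]]}}

```text
t: 16.45
ee_pos: [575.3, -39.7, 122.0]
eef_rot: [-0.0, -0.137, 0.991, 0.0]
contact_force: [0.1, -0.5, -0.1]
finger_gap: 12.9
```

Emit:
{"fn": "apply_moves", "kwargs": {"commands": [[[0, 0, 2, 0], [0, 0, 4, 0], [0, 0, 4, 0]]]}}

```text
t: 16.75
ee_pos: [575.2, -39.6, 117.9]
eef_rot: [-0.0, -0.137, 0.991, 0.0]
contact_force: [-0.7, -0.8, -0.4]
finger_gap: 12.9
```

Emit:
{"fn": "apply_moves", "kwargs": {"commands": [[[0, 0, 1, 0], [0, 0, 2, 0], [0, 0, 2, 0]]]}}

```text
t: 17.05
ee_pos: [575.3, -39.7, 116.1]
eef_rot: [-0.0, -0.137, 0.991, 0.0]
contact_force: [-0.1, -0.9, 0.0]
finger_gap: 13.1
```

Emit:
{"fn": "apply_moves", "kwargs": {"commands": [[[0, 0, 1, 0], [0, 0, 1, 0]]]}}

```text
t: 17.25
ee_pos: [575.4, -39.6, 115.2]
eef_rot: [-0.0, -0.137, 0.991, 0.0]
contact_force: [-0.3, -1.0, -0.2]
finger_gap: 12.7
```

Emit:
{"fn": "apply_moves", "kwargs": {"commands": [[[0, 0, 1, 0], [0, 0, 1, 0]]]}}

```text
t: 17.45
ee_pos: [575.3, -39.6, 114.1]
eef_rot: [-0.0, -0.137, 0.991, 0.0]
contact_force: [0.1, 1.2, -0.4]
finger_gap: 13.0
```

Emit:
{"fn": "apply_moves", "kwargs": {"commands": [[[0, 0, 1, 0], [0, 0, 1, 0]]]}}

```text
t: 17.65
ee_pos: [575.3, -39.6, 113.1]
eef_rot: [-0.0, -0.137, 0.991, 0.0]
contact_force: [-0.7, 0.7, -0.4]
finger_gap: 12.6
```

Emit:
{"fn": "apply_moves", "kwargs": {"commands": [[[0, 0, 1, 0], [0, 0, 1, 0]]]}}

```text
t: 17.85
ee_pos: [575.4, -39.6, 112.1]
eef_rot: [-0.0, -0.137, 0.991, 0.0]
contact_force: [0.5, 0.4, 0.2]
finger_gap: 12.8
```

Depth is now about 15.7 mm. I'll continue gently.

Emit:
{"fn": "apply_moves", "kwargs": {"commands": [[[0, 0, 1, 0], [0, 0, 1, 0]]]}}

```text
t: 18.05
ee_pos: [575.3, -39.7, 111.2]
eef_rot: [-0.0, -0.137, 0.991, 0.0]
contact_force: [-0.7, 1.0, -0.2]
finger_gap: 12.9
```

Emit:
{"fn": "apply_moves", "kwargs": {"commands": [[[0, 0, 1, 0], [0, 0, 1, 0]]]}}

```text
t: 18.25
ee_pos: [575.3, -39.6, 110.1]
eef_rot: [-0.0, -0.137, 0.991, 0.0]
contact_force: [-0.5, -0.2, -0.7]
finger_gap: 13.4
```

Emit:
{"fn": "apply_moves", "kwargs": {"commands": [[[0, 0, 1, 0], [0, 0, 1, 0]]]}}

```text
t: 18.45
ee_pos: [575.4, -39.6, 109.2]
eef_rot: [-0.0, -0.137, 0.991, 0.0]
contact_force: [-0.9, -0.5, -0.9]
finger_gap: 13.1
```

Emit:
{"fn": "apply_moves", "kwargs": {"commands": [[[0, 0, 1, 0], [0, 0, 2, 0], [0, 0, 2, 0]]]}}

```text
t: 18.75
ee_pos: [575.3, -39.6, 107.1]
eef_rot: [-0.0, -0.137, 0.991, 0.0]
contact_force: [0.3, 0.3, 0.6]
finger_gap: 13.6
```

Emit:
{"fn": "apply_moves", "kwargs": {"commands": [[[0, 0, 1, 0], [0, 0, 2, 0], [0, 0, 2, 0]]]}}

```text
t: 19.05
ee_pos: [575.3, -39.6, 105.1]
eef_rot: [-0.0, -0.137, 0.991, 0.0]
contact_force: [0.0, 0.1, 0.0]
finger_gap: 13.3
```

Emit:
{"fn": "apply_moves", "kwargs": {"commands": [[[0, 0, 1, 0], [0, 0, 2, 0], [0, 0, 3, 0], [0, 0, 3, 0]]]}}

```text
t: 19.45
ee_pos: [575.3, -39.6, 102.1]
eef_rot: [-0.0, -0.137, 0.991, 0.0]
contact_force: [-0.5, 0.1, -0.4]
finger_gap: 13.3
```

Emit:
{"fn": "apply_moves", "kwargs": {"commands": [[[0, 0, 0, 0], [0, 0, 0, 0], [0, 0, 0, 0], [0, 0, 0, 0], [0, 0, 0, 0], [0, 0, 0, 0]]], "hand": 0}}

```text
t: 20.05
ee_pos: [575.4, -39.6, 102.3]
eef_rot: [0.0, -0.137, 0.991, -0.0]
contact_force: [-0.3, 0.1, 0.0]
finger_gap: 42.6
```

Emit:
{"fn": "apply_moves", "kwargs": {"commands": [[[0, 0, -20, 0], [0, 0, -60, 0], [30, 0, -100, 0], [60, 0, -130, 0], [60, 0, -130, 0], [60, 0, -130, 0]]]}}

```text
t: 20.65
ee_pos: [517.7, -56.0, 232.7]
eef_rot: [0.001, -0.137, 0.991, -0.0]
contact_force: [-0.1, -1.1, 0.0]
finger_gap: 42.7
```

```bash
python3 st.py; ls -t pics | head -1
python3 - <<'E'
from h import *
im=grab_frame("scene"); cv2.imwrite("pics/sc9.png",im)
for n in ("scene","wrist"):
    for t in ("wide_cup","narrow_cup","middle_cup"): print(n,t,[(np.round(x["uv"],0).tolist(),round(x["conf"],2)) for x in find_in(n,t)])
a=cv2.resize(im[225:335,285:445],None,fx=4.5,fy=4.5,interpolation=cv2.INTER_CUBIC); cv2.imwrite("pics/sc9z.png",a)
E
```

```text
t 20.7 ee [517.69 -55.89 231.72] F [ 0.3  0.8 -0. ] gap 42.8
st20.70.png
scene wide_cup []
scene narrow_cup [([373.0, 284.0], 0.49)]
scene middle_cup [([294.0, 254.0], 0.49)]
wrist wide_cup []
wrist narrow_cup []
wrist middle_cup [([508.0, 257.0], 0.86)]
```

View pics/st20.70.png

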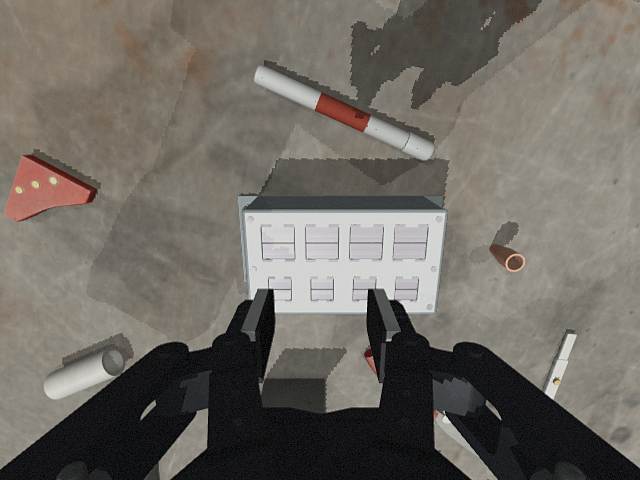

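View pics/sc9z.png

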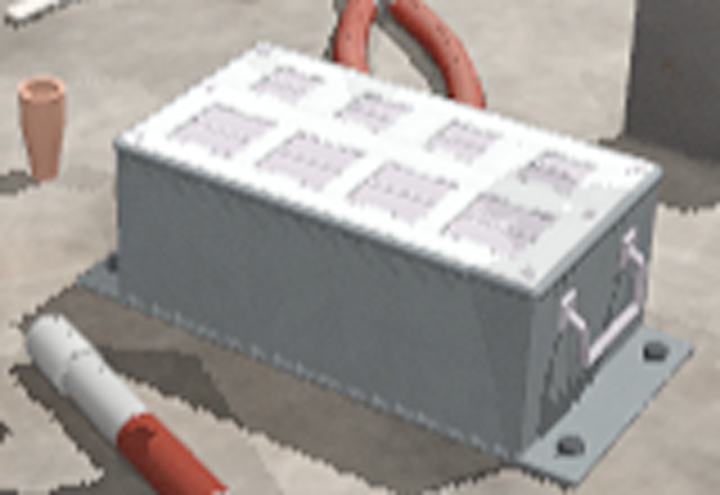

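```bash
python3 -c "
from h import *
print(order.hand_in())"
```

```text
the job is handed in; nothing more can be done
None
```

Both cups are in the box, and I handed the job in at about 20.8 s of the 67 s allowed.

- **Wide cup:** it went into the wide row at y = +57 mm. I felt down to about 25 mm below the top face before letting go, well past the 19 mm where a stored cup would have stopped it. The wrist force stayed within sensor noise, about 1 N.
- **Narrow cup:** it went into the narrow row at y = −19 mm. I let go at about 26 mm, past the 15 mm stop, again with the force within noise.
- **How I chose the pockets:** in the wrist picture, the slits of the taken pockets showed the brown of a cup beneath and these two did not. The feel confirmed both on the first try, so I did not probe any other pocket.

**Last checks:** in the final wrist and scene pictures all eight pairs of flaps are shut, both placed cups are out of sight, and the middle cup stands where it was. The gripper is open and about 135 mm above the box.

- **Cup position:** I did not measure that the cups reached the bottom; I infer it from the closed flaps.
- **False detection:** the network reported a "narrow_cup" on the box in the scene picture (confidence 0.49). Nothing is there in the picture.
- **Camera mismatch:** the fixed cameras and the wrist camera disagreed on the box position by about 4 mm. I used the wrist camera, and both insertions met no contact.

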